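# Restart the paper folder after a jam

### The job

The jam in the paper folder has been cleared and its hood is still up. Push the hood down until it is fully shut, then press the long clear key on the control panel right in, then press the round start button right in. Only push with the fingertips: do not raise the hood any further, pick nothing up, and leave the other keys and the loose things around the machine alone.

Things in the scene. Friction and masses are not known exactly. Their poses are not given: they have to be found in the camera images.
- folder: the cream paper folding machine, fixed on the table, front towards the robot; origin under the middle of its 465 x 400 mm footprint, z up, x from front to back, y to its left (seen from the front). Front face at x = -215 mm. Behind the control panel a flat ledge, 240 mm high, runs over x = -110 to -59 mm; behind that lies the hood, between feed table (left) and fold plate (right).
- panel_mid (a point): centre of the control panel's surface, 229 mm above the table; the panel is 400 mm wide, 105 mm deep, and slopes 0.22 rad, front edge lower (217 mm), back edge 240 mm high. Across its middle, left to right: a display, two small square keys, the long clear key, the large square stop key, the round start button.
- feed_sheets (a point): front right-hand top corner of the stack of sheets (fixed, 210 x 255 mm) on the feed table to the left of the hood, 191 mm above the table; the dark side guides beside the stack are 210 mm high.
- fold_plate_foot (a point): front lower corner of the fixed fold plate, at the right-hand edge of the hood, 190 mm above the table; from here the plate, 236 to 250 mm wide along machine x, rises to the right (machine -y) at 0.58 rad for 360 mm, to a height of about 390 mm.
- hood (a joint): angle of the hood, rad: 0 = fully shut, growing as it is raised; 0.45 to 0.75 at the start. A grey cover, 258 mm (along machine x) by 130 mm, over the feed rollers, hinged along its right-hand edge, so that its left-hand edge with the dark lift lip stands up. The hinge is stiff: the hood stays at any angle and moves when pressed with about 2 to 5 N near its left-hand edge.
- hood_pad (a point): ribbed push area on the hood's upper face, 15 mm in from its free (left-hand) edge and 69 mm from the hood's front end; it moves with the hood. Its z axis is the outward normal of the hood's upper face. With the hood shut it lies 235 mm above the table.
- hood_hinge (a point): point on the hood's hinge axis level with the push area along the hinge, 205 mm above the table; the axis runs along the machine's x. In the hood's own cross-section the push area lies 115 mm from the axis along the hood (to the machine's left when shut) and 30 mm above it.
- key_clear_top (a point): centre of the outer face of the clear key, the long oblong key (34 mm along the row, 15 mm the other way); it moves with the key. Its z axis is the panel's outward normal, its y axis runs left along the row of keys.
- key_clear (a joint): how far the clear key is pressed, m. Like every key it stands 8 mm proud of the panel, moves along the panel's normal, starts to give at about 1.5 N and is fully in (5 mm) at about 5 N, then springs back out when let go; it counts as pressed beyond 3 mm.
- key_start_top (a point): centre of the outer face of the start button, the only round one (27 mm across), at the right-hand end of the row; it moves with the key. Its z axis is the panel's outward normal, its y axis runs left along the row of keys.
- key_start (a joint): how far the start button is pressed, m; counts as pressed beyond 3 mm.
- key_stop_top (a point): centre of the outer face of the stop key (25 mm square), between the clear key and the start button, 60 and 56 mm from them; it moves with the key. Its z axis is the panel's outward normal, its y axis runs left along the row of keys.
- key_stop (a joint): how far the stop key is pressed, m. To be left alone.
- key_plus_top (a point): centre of the outer face of the right-hand one of the two small square keys (13 mm), 54 mm left of the clear key; it moves with the key. Its z axis is the panel's outward normal, its y axis runs left along the row of keys.
- key_plus (a joint): how far that small key is pressed, m. To be left alone.
- key_minus_top (a point): centre of the outer face of the left-hand one of the two small square keys (13 mm), 46 mm left of the other; it moves with the key. Its z axis is the panel's outward normal, its y axis runs left along the row of keys.
- key_minus (a joint): how far that small key is pressed, m. To be left alone.
- paper_creaser: a flat dark wooden paper creaser (hand folding tool), 142 x 22 x 5 mm, lying on the flat ledge behind the panel; origin under the middle of its straight part, long axis y. Loose; to be left where it is.
- grip_tin: a small round aluminium tin of finger grip, 42 mm across, 22 mm high, standing on the ledge behind the panel; origin at its underside's centre. Loose; to be left where it is.
- stapler: a dark stapler, 150 x 36 x 60 mm, on the table in front of the machine; origin under its centre, long axis x. Loose; to be left where it is.
- tape_dispenser: a dark tape dispenser, 142 x 56 x 80 mm, on the table in front of the machine; origin under its centre, long axis x. Loose; to be left where it is.
- mug: a white mug, 80 mm across, 92 mm high, on the table; origin at its underside's centre. Loose; to be left where it is.
- feed_tyre: a spare black rubber feed tyre, a ring 60 mm across, 28 mm high, lying flat on the table; origin at its underside's centre. Loose; to be left where it is.

How it is judged:
By the outcome, as a careful person would: the job done as asked, in the order asked, and still so for the second after the job is handed in, with the robot touching nothing.
It also fails if it takes over 45 s, if anything falls off the work surface, if the arm or the gripper's body presses on something with over 40 N, if the wrist force passes 120 N, or if a joint passes its speed limit or range.

### The arm

A 6-joint arm with a two-finger parallel gripper is mounted at the origin on the work surface. World frame = base frame: x ahead of the robot, y to its left, z up, the work surface at z = 0. Lengths are in mm, angles in degrees, forces in N, time in s.
With the tool pointing down it reaches from about 350 to 850 mm from the base axis. Payload 8.1 kg.
Tool frame: the origin (TCP) lies between the finger pads; the fingertips stand 17 mm ahead of it and the grasp point (between the pads) lies 2 mm behind it (finger_overhang is the distance from the TCP to the fingertips, in mm); z points along the fingers, y is the line along which they close (so a half turn about z gives the same grasp; the last joint's range is limited). The gripper opens to 93 mm and grips with 3 to 60 N. Pads are 15 mm wide; open, the fingers measure 128 mm over their backs; the gripper's body (75 mm by 188 mm) begins 65 mm behind the grasp point.
Start: joints at [-79.721, 7.471, 85.268, -0, 87.261, -4.893], TCP at [157.05, -579.086, 207.935] pointing down, gripper open.
Joint ranges: [-169.43, 169.43], [-51.17, 129.36], [1.28, 143.12], [-76.62, 256.62], [0, 156.53], [-152.29, 152.29]. Speed limits (degrees/s): [136.94, 136.94, 159.86, 180, 180, 180].

### API

Orientations are given as [roll, pitch, yaw] about the fixed x, y, z axes, in that order (R = Rz(yaw) Ry(pitch) Rx(roll)).
In Python, from plant import sense, grab_frame, camera_info, hand_in, finger_overhang gives the robot as it stands.
- The arm moves only by the tool arm_command, never from a script. Its arguments are lists of equal length, an entry for each row: "dp": the shift along the tool's x, y, z in mm, a list of three; "spin": the turn about the tool's z in rad; "hand": the finger opening in mm, from 0 to 93. In form: {"dp": [[x, y, z], ...], "spin": [spin, ...], "hand": [hand, ...]}. A call has 1 to 10 rows; each row shifts and turns the commanded pose from where the row before left it, along the tool's axes as they then stand; what a row does not reach is not made up. A row lasts 1/8 s, in which the tool goes at most 62.5 mm and 10.7 degrees, less where a joint would pass 70% of its speed; a pose out of reach is approached as far as the arm can. A call with a gripper value outside its range is refused whole. The fingers move at their own pace and stop on an object; "force" is the grip in N (left out, the last holds). Time passes only in rows, so rows that do not move let the fingers close. It gives the time, the measured TCP pose, the force, the opening and the grip force at its end, in the units of the state.
- sense(): the state, without advancing time (a new reading comes with each control period).
- grab_frame(name): name is "scene" or "top"; returns the picture (420x560x3 uint8, red, green, blue); there is no depth.
- camera_info(name): a dict with "fx", "fy", "cx", "cy" (pixels), "dist" ([k1, k2, p1, p2, k3] as OpenCV has them; the pictures are not rectified), "R" (3x3) and "t" (3): a world point X has camera coordinates R X + t. Camera axes: x right, y down, z forward; pixel columns grow to the right and rows downward; lengths in mm; the calibration is good to about 2 mm. A picture is of the moment at which its call begins. camera_info takes no time and is no camera call.
- hand_in(): hands the job in; it is judged then, once.
The state is a dict: "time": time; "qpos": joint angles; "dq": joint speeds; "joint_torque": joint torques, N m; "ee_pos": TCP position; "tcp_rot": TCP orientation; "ft_force": force on the tool from outside, world axes, zero at the start; "moment": the same for the moment, N m; "width": finger opening in mm; "finger_force": force on a finger pad.
Only numpy, scipy, OpenCV 4.12 (cv2) and the standard library are available. Lean on these libraries where they do the work, as an engineer would, in place of code of your own. Each camera call takes 0.05 s, during which the arm holds its last target. There are 200 camera calls.

## Working session

There is one attempt and no reset: what is moved stays moved. The work goes in short steps, Python scripts to look and compute and a tool call to move; the robot and the scene stay as the last step left them, time stands still between calls to the robot, and variables do not carry over. Pictures are saved under pics/ and viewed, at most 10 in all, crops included, and the job is handed in when it is done.

Besides the shell and the picture viewer there is one more tool, called as name(argument=value, ...), one argument or row to a line, values as JSON. arm_command: Moves the arm, as the interface text tells. Its arguments: {"type":"object","properties":{"dp":{"type":"array","items":{"type":"array","items":{"type":"number"}}},"spin":{"type":"array","items":{"type":"number"}},"hand":{"type":"array","items":{"type":"number"}},"force":{"type":"number"}},"required":["dp","spin","hand"]}

```bash
mkdir -p pics; python3 - <<'E'
from plant import *
import cv2
for n in("scene","top"):
    cv2.imwrite(f"pics/{n}0.png",cv2.cvtColor(grab_frame(n),cv2.COLOR_RGB2BGR))
    c=camera_info(n);print({k:(v if not hasattr(v,'tolist') else v.tolist()) for k,v in c.items()})
s=sense();print(s["time"],s["ee_pos"],s["tcp_rot"],s["ft_force"],s["width"],finger_overhang)
E
```

```text
{'fx': 481.15776702467116, 'fy': 481.15776702467116, 'cx': 262.73938688897584, 'cy': 205.7435264119889, 'dist': [-0.12944729717385428, 0.0, 0.0, 0.0, 0.0], 'R': [[0.6810983208694664, 0.7321440583008386, -0.008375870317266916], [0.591015551473803, -0.5564901340439506, -0.5839686195574747], [-0.4322102442387386, 0.39278977660642367, -0.811733020252697]], 't': [-352.0104365328759, -236.95209261934394, 1452.8419280033231]}
{'fx': 530.1067932522586, 'fy': 530.1067932522586, 'cx': 276.0888177253904, 'cy': 205.5220954682694, 'dist': [-0.18537232131621587, 0.0, 0.0, 0.0, 0.0], 'R': [[-0.009804278750678613, -0.9997981571747845, -0.017536277486529684], [-0.98745294035955, 0.012444379467844106, -0.1574224507334936], [0.15760890423278098, 0.01577283517842857, -0.9873756382334822]], 't': [11.099307237228096, 544.8332915524143, 1367.8235700380994]}
0.1 [ 156.97564544 -578.55010877  206.99232435] [-1.79904779e+02 -9.95406572e-03  1.51726930e+01] [ 0.76842567 -0.68452785 -0.51469421] 92.92637725264849 17.0
```

View pics/scene0.png

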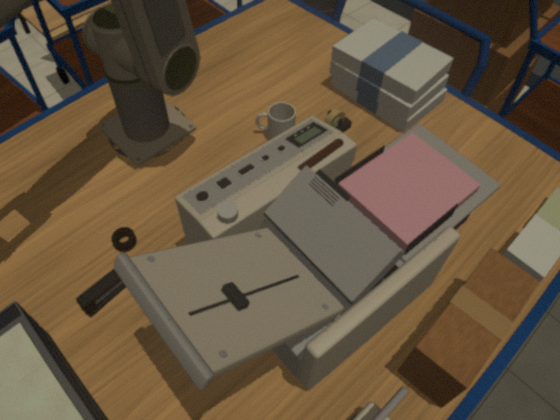

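View pics/top0.png

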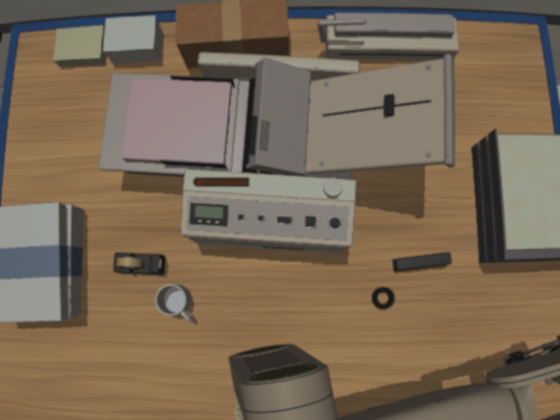

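The top view shows the key row running from (241,216) to the round button at (335,223). The clear key is at (284,220), the tin at (332,187), the creaser at (222,182) and the hood pad near (264,135). In the scene view the pad is near (322,190). I'll enlarge both crops to refine these.

```bash
python3 - <<'E'
import cv2,numpy as np
t=cv2.imread("pics/top0.png")[50:250,175:365]; s=cv2.imread("pics/scene0.png")[115:290,170:410]
cv2.imwrite("pics/tc.png",cv2.resize(t,None,fx=3,fy=3,interpolation=cv2.INTER_CUBIC))
cv2.imwrite("pics/sc.png",cv2.resize(s,None,fx=3,fy=3,interpolation=cv2.INTER_CUBIC))
g=cv2.cvtColor(cv2.imread("pics/top0.png"),cv2.COLOR_BGR2GRAY)
m=np.zeros_like(g);m[208:232,232:348]=(g[208:232,232:348]<85)
n,l,st,c=cv2.connectedComponentsWithStats(m)
for i in range(1,n):
    if st[i,4]>8: print("top",c[i].round(1),st[i])
E
```

```text
top [240.4 216.8] [238 215   6   5  22]
top [260.4 217.8] [258 216   6   5  23]
top [284.2 219.5] [277 217  14   7  81]
top [310.1 220.9] [305 216  11  11 101]
top [334.5 222.6] [330 218  10  10  87]
```

View pics/tc.png

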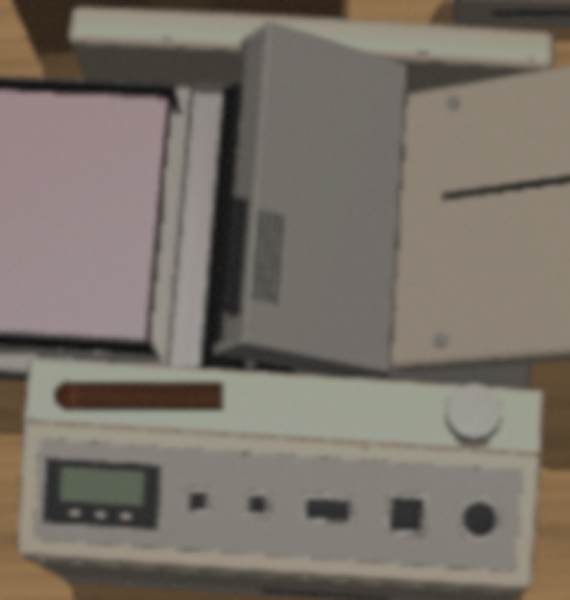

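View pics/sc.png

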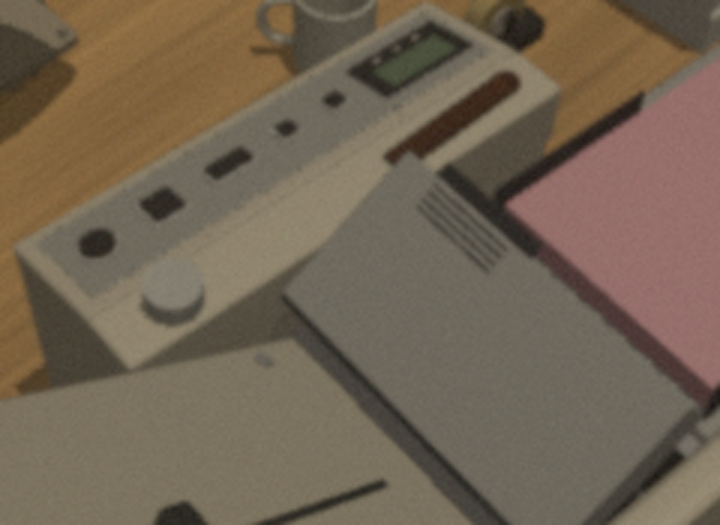

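The crops put the pad at top (264.7,135.7) and scene (324.3,191.7). In the scene view the clear key is at (246,169.3) and the start button at (202.3,196).

```bash
cat > h.py <<'E'
import numpy as np,cv2
from plant import camera_info
def ray(n,p):
    c=camera_info(n);K=np.array([[c["fx"],0,c["cx"]],[0,c["fy"],c["cy"]],[0,0,1]])
    u=cv2.undistortPoints(np.array([[p]],float),K,np.array(c["dist"]))[0,0]
    R=np.array(c["R"]);t=np.array(c["t"]);d=R.T@np.r_[u,1];return -R.T@t,d/np.linalg.norm(d)
def plane(n,p,z):
    o,d=ray(n,p);return o+d*(z-o[2])/d[2]
def tri(a,b):
    o1,d1=ray("top",a);o2,d2=ray("scene",b)
    s=np.linalg.lstsq(np.c_[d1,-d2],o2-o1,rcond=None)[0]
    p,q=o1+s[0]*d1,o2+s[1]*d2;return (p+q)/2,np.linalg.norm(p-q)
E
python3 - <<'E'
from h import *
np.set_printoptions(precision=1,suppress=True)
T=[(240.4,216.8),(260.4,217.8),(284.2,219.5),(310.1,220.9),(334.5,222.6)]
S={2:(228,163),4:(97,243),3:(162,204),1:(287,128),0:(334,99)}
P=np.array([plane("top",p,236.8) for p in T]);print(P)
for i in S: print(i,tri(T[i],(S[i][0]/3+170,S[i][1]/3+115)),plane("scene",(S[i][0]/3+170,S[i][1]/3+115),236.8))
yv=P[0]-P[4];yaw=np.arctan2(-yv[0],yv[1]);print("yaw",np.degrees(yaw),np.linalg.norm(yv))
pad,e=tri((264.7,135.7),(324.3,191.7));print("pad",pad,e)
R=np.array([[np.cos(yaw),-np.sin(yaw)],[np.sin(yaw),np.cos(yaw)]])
print("pad-start machine",R.T@(pad-P[4])[:2],"clear-start",R.T@(P[2]-P[4])[:2])
print("tin top",plane("top",(175+473/3,50+408/3),262))
# hood corners: lip front, lip back, hinge front, hinge back
for a,b in [((245,348),(412,157)),((397,368),(288,293)),((405,65),None)]:
    a=(a[0]/3+175,a[1]/3+50)
    if b: 
        q,e=tri(a,(b[0]/3+170,b[1]/3+115));print("c",q,e,R.T@(q-P[4])[:2])
q=plane("top",(175+403/3,50+100/3),205);q2=plane("top",(175+390/3,50+360/3),190);print("hinge-ish",q,R.T@(q-P[4])[:2],q2,R.T@(q2-P[4])[:2])
# lip height change: pad height for hinge
r=np.hypot(115,30);print("th",np.arcsin((pad[2]-205)/r)-np.arctan2(30,115))
E
```

```text
[[ 488.9   83.9  236.8]
 [ 486.1   38.   236.8]
 [ 481.5  -16.3  236.8]
 [ 477.5  -75.3  236.8]
 [ 472.9 -131.   236.8]]
2 (array([482.3, -15.8, 233.3]), np.float64(1.1184439654196112)) [484.9 -17.2 236.8]
4 (array([ 473.6, -130.9,  233.2]), np.float64(0.9833875623152752)) [ 476.3 -131.9  236.8]
3 (array([478.3, -75.2, 233. ]), np.float64(0.8640778581603304)) [481.  -76.5 236.8]
1 (array([486.9,  38.7, 233. ]), np.float64(1.0913538215244416)) [489.6  36.9 236.8]
0 (array([489.8,  84.6, 232.7]), np.float64(0.9536595253453248)) [492.7  82.3 236.8]
yaw -4.264526210467325 215.44763640846364
pad [666.1  26.6 289.5] 3.8283083333693577
pad-start machine [180.9 171.5] clear-start [  0. 115.]
tin top [ 553.  -126.7  262. ]
c [598.   46.6 287.9] 7.939531571675786 [111.6 186.4]
c [594.  -67.1 233.7] 10.501578060800531 [116.   72.7]
hinge-ish [823.4 -82.6 205. ] [345.9  74.3] [607.2 -67.8 190. ] [129.3  73. ]
th 0.5356281857390011
```

arm_command(
  dp=[
    [0,0,-53],
    [0,0,-53],
    [0,0,-53],
    [0,0,-53],
    [0,0,0],
  ],
  spin=[0.17,0.169,0,0,0],
  hand=[0,0,0,0,0],
)

```text
time: 0.72
ee_pos: [157.3, -580.3, 425.6]
tcp_rot: [179.5, -0.1, -4.2]
ft_force: [0.8, -0.6, 0.0]
width: 47.5
finger_force: 0.0
```

arm_command(
  dp=[
    [36,-48,0],
    [36,-48,0],
    [36,-48,0],
    [36,-48,0],
    [36,-48,0],
    [36,-48,0],
    [36,-48,0],
    [36,-48,0],
    [36,-48,0],
    [36,-48,0],
  ],
  spin=[0,0,0,0,0,0,0,0,0,0],
  hand=[0,0,0,0,0,0,0,0,0,0],
)

```text
time: 1.98
ee_pos: [552.4, -125.3, 418.1]
tcp_rot: [-180.0, 0.1, -4.3]
ft_force: [1.2, -0.5, -0.4]
width: 0.5
finger_force: 0.0
```

arm_command(
  dp=[
    [34.5,-47,0],
    [34.5,-47,0],
    [34.5,-47,0],
    [0,0,40],
    [0,0,40],
    [0,0,10],
    [0,0,0],
  ],
  spin=[0,0,0,0,0,0,0],
  hand=[0,0,0,0,0,0,0],
)

```text
time: 2.85
ee_pos: [664.7, 5.7, 329.2]
tcp_rot: [180.0, 0.1, -4.3]
ft_force: [-0.0, -0.5, 0.6]
width: 0.5
finger_force: 0.0
```

```bash
python3 - <<'E'
from plant import *
import cv2,numpy as np
a=grab_frame("top")[60:220,180:380];b=grab_frame("scene")[90:290,180:420]
a=cv2.resize(a,(375,300),interpolation=cv2.INTER_CUBIC);b=cv2.resize(b,(360,300),interpolation=cv2.INTER_CUBIC)
cv2.imwrite("pics/m1.png",cv2.cvtColor(np.hstack([a,b]),cv2.COLOR_RGB2BGR));print(sense()["ee_pos"])
E
```

```text
[665.77166992   5.54934163 332.14118897]
```

View pics/m1.png

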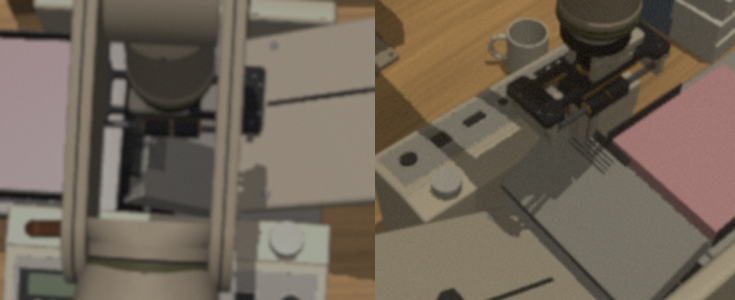

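The montage shows the closed fingers just above the ribbed area, clear of the plate and the stack. I'll lower until contact.

arm_command(
  dp=[
    [0,0,7],
    [0,0,7],
    [0,0,4],
    [0,0,4],
    [0,0,4],
    [0,0,0],
  ],
  spin=[0,0,0,0,0,0],
  hand=[0,0,0,0,0,0],
)

```text
time: 3.7
ee_pos: [665.1, 5.9, 303.4]
tcp_rot: [180.0, 0.0, -4.3]
ft_force: [-0.1, 1.1, 0.8]
width: 0.4
finger_force: 0.0
```

arm_command(
  dp=[
    [0,-3,5],
    [0,-3,5],
    [0,-3,5],
    [0,-2.5,5],
    [0,-2.5,5],
    [0,0,0],
  ],
  spin=[0,0,0,0,0,0],
  hand=[0,0,0,0,0,0],
)

```text
time: 4.45
ee_pos: [666.2, 20.0, 278.5]
tcp_rot: [-180.0, 0.0, -4.2]
ft_force: [-0.0, -0.2, 0.1]
width: 0.6
finger_force: 0.0
```

arm_command(
  dp=[
    [0,-2,5],
    [0,-2,5],
  ],
  spin=[0,0],
  hand=[0,0],
)

```text
time: 4.7
ee_pos: [667.3, 24.0, 270.1]
tcp_rot: [-180.0, -0.1, -4.3]
ft_force: [0.3, 0.6, 4.8]
width: 0.5
finger_force: 2.2
```

```bash
python3 - <<'E'
from plant import *
import cv2,numpy as np
b=grab_frame("scene")[110:290,220:420]
b=cv2.resize(b,(660,594),interpolation=cv2.INTER_CUBIC)
cv2.imwrite("pics/m2.png",cv2.cvtColor(b,cv2.COLOR_RGB2BGR));print(sense()["ee_pos"],sense()["ft_force"])
E
```

```text
[667.07959182  24.26742676 269.12725693] [2.10258364 0.09559225 4.17718661]
```

View pics/m2.png

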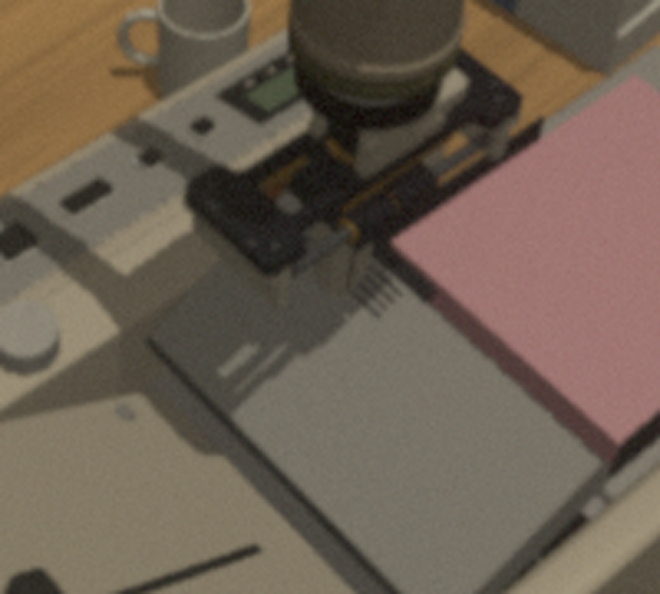

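The picture shows the fingertips on the ribbed area with the hood visibly lower, at about 4.5 N. I'll keep pushing to the stop.

arm_command(
  dp=[
    [0,-1.5,5],
    [0,-1,5],
    [0,-1,4],
    [0,0,3],
    [0,0,2],
  ],
  spin=[0,0,0,0,0],
  hand=[0,0,0,0,0],
)

```text
time: 5.38
ee_pos: [667.3, 27.6, 250.5]
tcp_rot: [-180.0, -0.1, -4.2]
ft_force: [-0.1, 2.3, 3.9]
width: 0.6
finger_force: 2.2
```

arm_command(
  dp=[
    [0,0,2],
    [0,0,1],
  ],
  spin=[0,0],
  hand=[0,0],
)

```text
time: 5.62
ee_pos: [667.2, 27.5, 247.3]
tcp_rot: [-180.0, -0.0, -4.2]
ft_force: [0.5, 2.2, 4.0]
width: 0.7
finger_force: 2.2
```

arm_command(
  dp=[
    [0,0,1],
    [0,0,1],
    [0,0,1],
    [0,0,0],
  ],
  spin=[0,0,0,0],
  hand=[0,0,0,0],
)

```text
time: 6.12
ee_pos: [667.0, 27.4, 244.1]
tcp_rot: [-180.0, -0.0, -4.2]
ft_force: [1.3, 1.4, 5.1]
width: 0.5
finger_force: 1.8
```

arm_command(
  dp=[
    [0,0,1],
    [0,0,1],
    [0,0,1],
    [0,0,0],
  ],
  spin=[0,0,0,0],
  hand=[0,0,0,0],
)

```text
time: 6.62
ee_pos: [666.9, 27.3, 240.8]
tcp_rot: [-180.0, 0.0, -4.3]
ft_force: [0.7, 1.7, 4.0]
width: 0.4
finger_force: 1.8
```

```bash
python3 - <<'E'
from plant import *
import cv2,numpy as np
b=grab_frame("scene")[110:290,220:420]
b=cv2.resize(b,(660,594),interpolation=cv2.INTER_CUBIC)
cv2.imwrite("pics/m3.png",cv2.cvtColor(b,cv2.COLOR_RGB2BGR));print(sense()["ee_pos"],sense()["ft_force"])
E
```

```text
[666.92187945  27.25575606 240.86080614] [1.03628114 2.29455869 4.06659319]
```

View pics/m3.png

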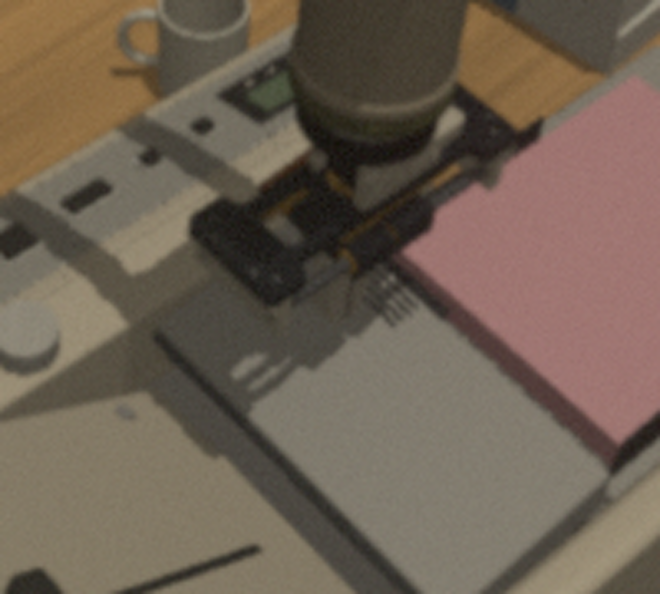

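The pad is still visible just left of the fingers and the force stays at about 4 N, so the hood is still travelling. I'll keep pressing.

arm_command(
  dp=[
    [0,-1,1.5],
    [0,-1,1.5],
    [0,-1,1.5],
    [0,0,0],
  ],
  spin=[0,0,0,0],
  hand=[0,0,0,0],
)

```text
time: 7.18
ee_pos: [666.9, 30.0, 235.8]
tcp_rot: [180.0, 0.0, -4.3]
ft_force: [0.9, -1.1, 0.5]
width: 0.2
finger_force: 0.7
```

arm_command(
  dp=[
    [0,0,1.5],
    [0,0,1.5],
    [0,0,0],
  ],
  spin=[0,0,0],
  hand=[0,0,0],
)

```text
time: 7.55
ee_pos: [667.0, 30.7, 233.4]
tcp_rot: [-180.0, 0.0, -4.2]
ft_force: [-0.2, 1.3, 2.7]
width: 0.5
finger_force: 1.4
```

```bash
python3 - <<'E'
from h import *
from plant import *
np.set_printoptions(precision=1,suppress=True)
xm=np.array([.9972,-.0745,0]);ym=np.array([.0745,.9972,0]);s=np.array([474,-131,0])
def atx(p,x):
    o,d=ray("scene",p);q=o+d*((x-(o-s)@xm)/(d@xm));return (q-s)@ym,q[2]
for p in [(324.3,191.7),(340.6,200.3)]:
    print([atx(p,x) for x in (178,181,184)])
b=grab_frame("scene")[150:250,280:400]
b=cv2.resize(b,(720,600),interpolation=cv2.INTER_CUBIC)
cv2.imwrite("pics/m4.png",cv2.cvtColor(b,cv2.COLOR_RGB2BGR));print(sense()["ee_pos"],sense()["ft_force"])
E
```

```text
[(np.float64(176.39630007067942), np.float64(284.2039160095784)), (np.float64(172.82474277123882), np.float64(290.192546877468)), (np.float64(169.25318547179833), np.float64(296.18117774535745))]
[(np.float64(234.53857466173844), np.float64(205.93841535270383)), (np.float64(230.50509776822832), np.float64(212.5488376545776)), (np.float64(226.4716208747181), np.float64(219.15925995645136))]
[667.   30.6 233.4] [0.1 2.6 2.7]
```

View pics/m4.png

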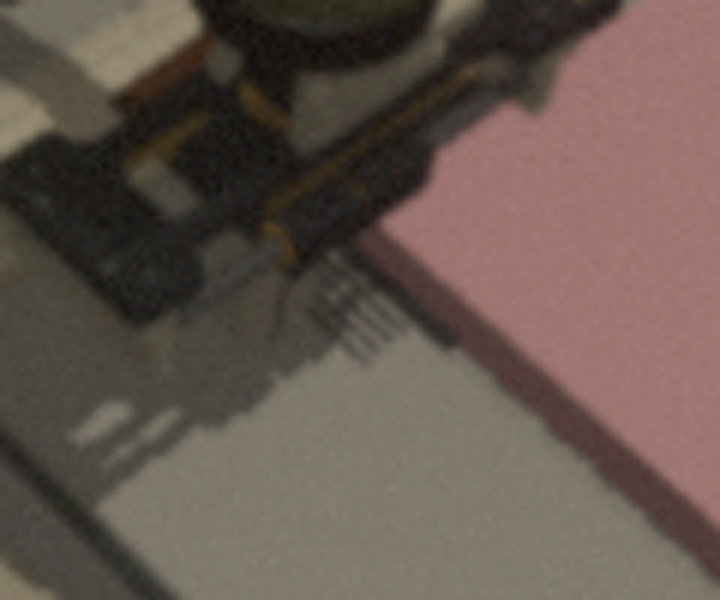

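```bash
python3 - <<'E'
from h import *
xm=np.array([.9972,-.0745,0]);ym=np.array([.0745,.9972,0]);s=np.array([474,-131,0])
def atx(p,x):
    o,d=ray("scene",p);q=o+d*((x-(o-s)@xm)/(d@xm));return ((q-s)@ym).round(1),q[2].round(1)
for p in [(170+497/3,115+255/3),(344.7,207.2)]: print([atx(p,x) for x in (205,208,211)])
q=[((np.array(v)-s)@ym,v[2]) for v in ([667,30.6,216.4],)];print(q)
E
```

```text
[(np.float64(182.3), np.float64(280.1)), (np.float64(178.4), np.float64(286.5)), (np.float64(174.5), np.float64(293.0))]
[(np.float64(217.0), np.float64(225.2)), (np.float64(212.8), np.float64(232.2)), (np.float64(208.6), np.float64(239.1))]
[(np.float64(175.52602), 216.4)]
```

The rib ends suggest the hood is nearly shut. I'll lift off, shift over the pad and feel its height there. Shut should give a TCP height of about 252.

arm_command(
  dp=[
    [0,0,-20],
    [0,0,-20],
    [0,-20,0],
    [0,0,8],
    [0,0,4],
    [0,0,3],
    [0,0,2],
    [0,0,0],
  ],
  spin=[0,0,0,0,0,0,0,0],
  hand=[0,0,0,0,0,0,0,0],
)

```text
time: 8.6
ee_pos: [668.5, 49.9, 256.1]
tcp_rot: [180.0, 0.0, -4.3]
ft_force: [-0.5, -0.3, -0.1]
width: 0.6
finger_force: 0.0
```

arm_command(
  dp=[
    [0,0,2],
    [0,0,2],
    [0,0,0],
  ],
  spin=[0,0,0],
  hand=[0,0,0],
)

```text
time: 8.98
ee_pos: [668.5, 50.2, 252.2]
tcp_rot: [-180.0, 0.0, -4.3]
ft_force: [0.1, -0.0, -0.8]
width: 0.7
finger_force: 0.0
```

Not touching yet, so I'll go on down.

arm_command(
  dp=[
    [0,0,2],
    [0,0,2],
    [0,0,0],
  ],
  spin=[0,0,0],
  hand=[0,0,0],
)

```text
time: 9.35
ee_pos: [668.5, 50.3, 248.1]
tcp_rot: [180.0, 0.0, -4.2]
ft_force: [-0.3, -0.5, -0.3]
width: 0.4
finger_force: 0.0
```

arm_command(
  dp=[
    [0,0,2],
    [0,0,2],
    [0,0,0],
  ],
  spin=[0,0,0],
  hand=[0,0,0],
)

```text
time: 9.72
ee_pos: [668.5, 50.2, 244.1]
tcp_rot: [180.0, 0.0, -4.3]
ft_force: [0.4, -1.2, -0.0]
width: 0.5
finger_force: 0.0
```

arm_command(
  dp=[
    [0,0,2],
    [0,0,2],
    [0,0,0],
  ],
  spin=[0,0,0],
  hand=[0,0,0],
)

```text
time: 10.1
ee_pos: [668.4, 50.2, 240.1]
tcp_rot: [180.0, 0.0, -4.2]
ft_force: [0.1, -0.5, 0.1]
width: 0.6
finger_force: 0.0
```

arm_command(
  dp=[
    [0,0,1.5],
    [0,0,1.5],
    [0,0,0],
  ],
  spin=[0,0,0],
  hand=[0,0,0],
)

```text
time: 10.48
ee_pos: [668.5, 50.2, 237.2]
tcp_rot: [180.0, 0.0, -4.3]
ft_force: [-0.1, 0.5, 0.1]
width: 0.6
finger_force: 0.0
```

arm_command(
  dp=[
    [0,0,1.5],
    [0,0,1.5],
    [0,0,1],
    [0,0,0],
  ],
  spin=[0,0,0,0],
  hand=[0,0,0,0],
)

```text
time: 10.98
ee_pos: [668.8, 50.6, 233.8]
tcp_rot: [-180.0, -0.0, -4.2]
ft_force: [0.5, 2.2, 2.5]
width: 0.2
finger_force: 1.4
```

arm_command(
  dp=[
    [0,0,1],
    [0,0,1],
    [0,0,0],
  ],
  spin=[0,0,0],
  hand=[0,0,0],
)

```text
time: 11.35
ee_pos: [668.8, 50.2, 231.4]
tcp_rot: [-180.0, -0.0, -4.3]
ft_force: [0.7, 2.2, 3.0]
width: 0.6
finger_force: 1.3
```

arm_command(
  dp=[
    [0,0,1],
    [0,0,1],
    [0,0,1],
    [0,0,0],
  ],
  spin=[0,0,0,0],
  hand=[0,0,0,0],
)

```text
time: 11.85
ee_pos: [668.5, 50.1, 228.2]
tcp_rot: [180.0, 0.0, -4.3]
ft_force: [0.0, 1.6, 2.4]
width: 0.0
finger_force: 1.2
```

arm_command(
  dp=[
    [0,0,1],
    [0,0,1],
    [0,0,1],
    [0,0,0],
  ],
  spin=[0,0,0,0],
  hand=[0,0,0,0],
)

```text
time: 12.35
ee_pos: [668.5, 50.1, 225.2]
tcp_rot: [180.0, 0.0, -4.3]
ft_force: [0.7, 1.6, 2.5]
width: 0.1
finger_force: 1.2
```

```bash
python3 - <<'E'
from plant import *
import cv2,numpy as np
b=grab_frame("scene")[130:290,240:420]; a=grab_frame("top")[60:200,220:340]
b=cv2.resize(b,(450,400),interpolation=cv2.INTER_CUBIC);a=cv2.resize(a,(343,400),interpolation=cv2.INTER_CUBIC)
cv2.imwrite("pics/m5.png",cv2.cvtColor(np.hstack([b,a]),cv2.COLOR_RGB2BGR))
E
```

```text
(no output)
```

View pics/m5.png

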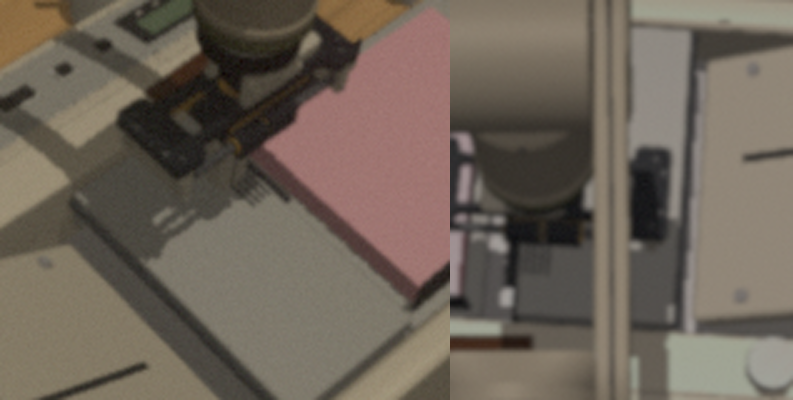

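The picture shows the hood close to level, with the fingertips on the ribs. I'll press on until the stop is felt.

arm_command(
  dp=[
    [0,0,1],
    [0,0,1],
    [0,0,1],
    [0,0,0],
  ],
  spin=[0,0,0,0],
  hand=[0,0,0,0],
)

```text
time: 12.95
ee_pos: [668.6, 50.2, 224.6]
tcp_rot: [-180.0, -0.1, -4.3]
ft_force: [-5.8, 1.8, 12.5]
width: 0.6
finger_force: 6.3
```

arm_command(
  dp=[
    [0,0,1],
    [0,0,1],
    [0,0,1],
    [0,0,0],
  ],
  spin=[0,0,0,0],
  hand=[0,0,0,0],
)

```text
time: 13.45
ee_pos: [668.7, 50.2, 224.5]
tcp_rot: [-180.0, -0.2, -4.2]
ft_force: [-13.3, 1.9, 25.0]
width: 0.5
finger_force: 12.7
```

The stop is reached, with force rising to 25 N and no further motion. I'll lift and move to hover over the clear key, then check the hood.

arm_command(
  dp=[
    [0,0,-25],
    [0,0,-40],
    [-46,20,0],
    [-46,20,0],
    [-46,20,0],
    [-46,20,0],
    [0,0,0],
  ],
  spin=[0,0,0,0,0,0,0],
  hand=[0,0,0,0,0,0,0],
)

```text
time: 14.32
ee_pos: [476.5, -17.1, 283.9]
tcp_rot: [179.9, 0.1, -4.4]
ft_force: [0.5, 0.3, -0.0]
width: 0.5
finger_force: 0.0
```

```bash
python3 - <<'E'
from plant import *
import cv2,numpy as np
s=grab_frame("scene");t=grab_frame("top");np.save("s.npy",s);np.save("t.npy",t)
b=s[110:290,200:420]; a=t[50:230,190:390]
b=cv2.resize(b,None,fx=1.9,fy=3,interpolation=cv2.INTER_CUBIC);a=cv2.resize(a,None,fx=1.9,fy=3,interpolation=cv2.INTER_CUBIC)
cv2.imwrite("pics/m6.png",cv2.cvtColor(np.hstack([b,a]),cv2.COLOR_RGB2BGR));print(sense()["ee_pos"],sense()["ft_force"])
E
```

```text
[479.15110279 -16.29620578 284.47682841] [ 1.18066206 -0.0592265  -1.39933103]
```

View pics/m6.png

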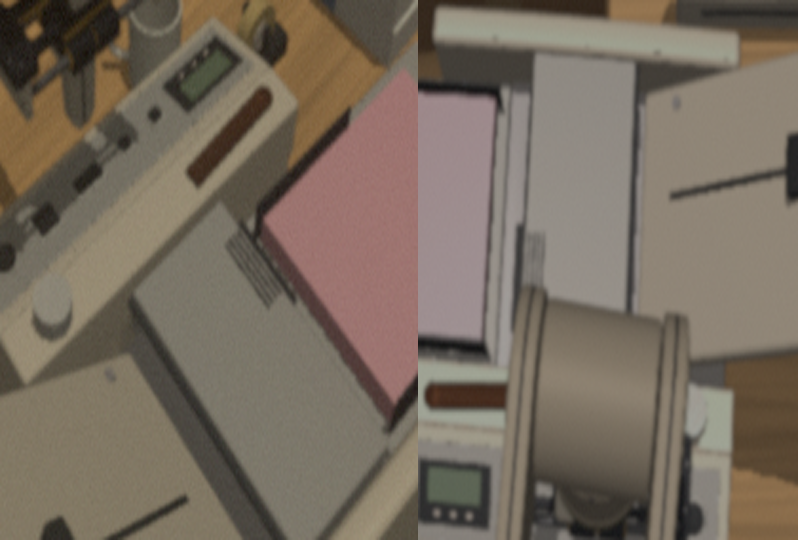

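The hood now looks level in both views, with the ribs at scene pixel (334,199). The creaser and tin have not moved, and the fingertip shows at about (242,152). I'll check the pad height and the real fingertip height by projection.

```bash
python3 - <<'E'
from h import *
xm=np.array([.9972,-.0745,0]);ym=np.array([.0745,.9972,0]);s=np.array([474,-131,0])
def atx(p,x):
    o,d=ray("scene",p);q=o+d*((x-(o-s)@xm)/(d@xm));return ((q-s)@ym).round(1),q[2].round(1)
print([atx((334.2,199.3),x) for x in (178,181,184)])
c=camera_info("scene");K=np.array([[c["fx"],0,c["cx"]],[0,c["fy"],c["cy"]],[0,0,1]])
for z in (284,275,267,255): print(z,cv2.projectPoints(np.array([[479,-16.,z]]),cv2.Rodrigues(np.array(c["R"]))[0],np.array(c["t"]),K,np.array(c["dist"]))[0].ravel())
E
```

```text
[(np.float64(212.0), np.float64(228.7)), (np.float64(208.1), np.float64(235.2)), (np.float64(204.3), np.float64(241.6))]
284 [243.76619212 153.0002647 ]
275 [243.93503181 155.85486389]
267 [244.08327641 158.35920669]
255 [244.30246402 162.05851343]
```

The pad is at z = 235, so the hood is shut. The closed fingertips actually sit about 10 mm behind the TCP. I expect clear key contact at TCP z of about 227.

arm_command(
  dp=[
    [0,0,30],
    [0,0,18],
    [0,0,3],
    [0,0,2],
    [0,0,2],
    [0,0,0],
  ],
  spin=[0,0,0,0,0,0],
  hand=[0,0,0,0,0,0],
)

```text
time: 15.18
ee_pos: [479.5, -16.0, 230.0]
tcp_rot: [180.0, -0.0, -4.3]
ft_force: [0.0, -0.2, -0.4]
width: 0.1
finger_force: 0.0
```

arm_command(
  dp=[
    [0,0,1],
    [0,0,1],
    [0,0,1],
    [0,0,0],
  ],
  spin=[0,0,0,0],
  hand=[0,0,0,0],
)

```text
time: 15.68
ee_pos: [479.4, -16.0, 226.7]
tcp_rot: [180.0, -0.0, -4.3]
ft_force: [-0.0, -0.0, 1.3]
width: 0.3
finger_force: 0.8
```

Contact. Now I'll press it in until the force passes about 5 N at the stop.

arm_command(
  dp=[
    [0.2,0,1],
    [0.2,0,1],
    [0.2,0,1],
    [0.2,0,1],
    [0,0,0],
  ],
  spin=[0,0,0,0,0],
  hand=[0,0,0,0,0],
)

```text
time: 16.3
ee_pos: [480.2, -16.0, 222.7]
tcp_rot: [180.0, -0.0, -4.3]
ft_force: [2.1, -0.2, 4.1]
width: 0.2
finger_force: 2.2
```

arm_command(
  dp=[
    [0.2,0,1],
    [0.2,0,1],
    [0,0,0.5],
    [0,0,0],
  ],
  spin=[0,0,0,0],
  hand=[0,0,0,0],
)

```text
time: 16.8
ee_pos: [480.6, -16.0, 221.7]
tcp_rot: [180.0, -0.1, -4.2]
ft_force: [-3.8, 1.4, 14.6]
width: 0.3
finger_force: 7.7
```

The clear key is bottomed at 14.6 N. Release and go to the start button.

arm_command(
  dp=[
    [0,0,-10],
    [0,0,-30],
    [-0.4,38,0],
    [-0.4,38,0],
    [-0.4,39,0],
    [0,0,20],
    [0,0,13],
    [0,0,2],
    [0,0,0],
  ],
  spin=[0,0,0,0,0,0,0,0,0],
  hand=[0,0,0,0,0,0,0,0,0],
)

```text
time: 17.92
ee_pos: [470.3, -129.7, 224.9]
tcp_rot: [-180.0, 0.1, -4.2]
ft_force: [-2.0, 0.7, 1.6]
width: 0.5
finger_force: 1.4
```

arm_command(
  dp=[
    [0,0,1],
    [0,0,1],
    [0.2,0,1],
    [0.2,0,1],
    [0.2,0,1],
    [0,0,0],
  ],
  spin=[0,0,0,0,0,0],
  hand=[0,0,0,0,0,0],
)

```text
time: 18.68
ee_pos: [471.6, -130.3, 221.6]
tcp_rot: [-180.0, -0.1, -4.2]
ft_force: [-6.6, 6.7, 13.8]
width: 0.3
finger_force: 7.4
```

The start button is bottomed at 13.8 N. Retreat straight up.

arm_command(
  dp=[
    [0,0,-10],
    [0,0,-40],
    [0,0,-50],
    [0,0,0],
    [0,0,0],
  ],
  spin=[0,0,0,0,0],
  hand=[0,0,0,0,0],
)

```text
time: 19.3
ee_pos: [471.3, -130.9, 319.4]
tcp_rot: [180.0, 0.0, -4.3]
ft_force: [0.2, 0.4, 0.0]
width: 0.5
finger_force: 0.0
```

```bash
python3 - <<'E'
from plant import *
s=sense();print(s["ee_pos"],s["ft_force"]);print(hand_in())
E
```

```text
[ 471.32745465 -130.91861633  319.38877061] [0.17247891 0.38908293 0.03525059]
the job is handed in; nothing more can be done
None
```

The hood is shut, then the clear key and then the start button were each pressed to their stops, and the job was handed in at about 19 s with the arm clear; I did not re-image the scene after the key presses, and the hand-in gave no verdict.

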